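Gauge the finished handsets in the bench caliper

TASK

Gauge every closed handset on the cardboard sheet, one at a time from the largest to the smallest: lay it lengthwise on the caliper's bed between the jaws, slide the jaw shut until both jaws press firmly on its ends (without crushing it), and with the jaws left closed on it press the record pedal right down to its stop and let it up. Then slide the jaw back and lay the handset flat, button up, on the rubber pad, next to the others and not on top of them; finish with the jaw slid fully open and leave the other things on the bench where they are.

Things in the scene. Friction and masses are not known exactly. Their poses are not given: they have to be found in the camera images.
- handset_large: closed rose-coloured handset, the large size: 130 mm long (its x axis) x 56 mm wide (y, over the middle 60 % of its length; 44 mm wide at its flat ends) x 32 mm high (z); button panel on its top face (+z). Origin: centre of its underside. At the start it lies on the cardboard sheet; not every size is always there (None when absent)
- handset_medium: closed rose-coloured handset, the medium size: 106 mm long (its x axis) x 50 mm wide (y, over the middle 60 % of its length; 39 mm wide at its flat ends) x 30 mm high (z); button panel on its top face (+z). Origin: centre of its underside. At the start it lies on the cardboard sheet; not every size is always there (None when absent)
- handset_small: closed rose-coloured handset, the small size: 82 mm long (its x axis) x 44 mm wide (y, over the middle 60 % of its length; 34 mm wide at its flat ends) x 28 mm high (z); button panel on its top face (+z). Origin: centre of its underside. At the start it lies on the cardboard sheet; not every size is always there (None when absent)
- cardboard_sheet: incoming cardboard sheet 280 x 280 x 4 mm, fixed flat on the bench; origin: centre of its underside. Sheet and rubber pad may be on either side of the caliper
- rubber_pad: outgoing dark ribbed rubber pad 280 x 280 x 4 mm, fixed flat on the bench; origin: centre of its underside. Gauged handsets go here
- caliper: bench caliper, fixed: grey base plate 150 mm (its x, from -60 to +90) x 250 mm (y, -125 to +125), 12 mm thick: its top is the bed on which a handset lies, its length along y, at x = 0, between the jaws. Along the +x edge runs a steel beam (x 64 to 86 mm, top at 38 mm). Origin: centre of the measuring strip, on the bench surface
- anvil: the caliper's fixed steel jaw at its -y end, 105 mm wide (caliper x from -34 to +70), 32 mm high above the bed; origin in its face at bed level
- anvil_face (a point): point in the fixed jaw's contact face at bed level, at caliper x = 0; axes as the caliper's, +y points to the sliding jaw
- jaw: the sliding steel jaw, 88 mm wide (caliper x from -30 to +58), 24 mm thick along y, 33 mm high above the bed, with the upright grip tab on it; origin in its contact face at bed level
- jaw_face (a point): point in the sliding jaw's contact face at bed level, at caliper x = 0; axes as the caliper's. The gap between the jaws is its y distance from anvil_face
- jaw_tab (a point): where to take the grip tab that moves the sliding jaw: tab 30 mm wide (caliper x) x 12 mm thick (caliper y), reaching from 33 to 75 mm above the bed; this point is at its middle, 60 mm above the bed, 13 mm behind the contact face
- jaw_slide (a joint): travel of the sliding jaw in m: 0 fully open (gap 150 mm), growing as it slides towards the fixed jaw, to 0.10 (gap 50 mm); it stays where it is left, friction 2 N
- treadle_base: steel base plate of the record treadle, 170 mm (x) x 100 mm (y) x 12 mm, fixed; hinge along y at its far (+x) end, 70 mm from the origin, 22 mm above the bench. Origin: centre of its underside
- pedal_pad (a point): where to press the pedal: on the top face of the 145 x 84 mm aluminium pedal plate, in its middle across, 115 mm from the hinge and 25 mm from the raised front edge (the -x end). Up, the plate slopes 0.22 rad; at its stop it is level, and this point is 26 mm above the bench. Its axes turn with the plate (z normal to the plate)
- pedal (a joint): angle of the pedal in rad: 0 up, 0.22 fully down at its stop; a spring lifts it (about 4 N at the pad to start, 8 N at the stop)
- tape_roll: bystander: roll of brown packing tape lying flat, 76 mm across, 24 mm high
- screwdriver: bystander: screwdriver lying on the bench, about 200 mm long
- open_shell: bystander: opened white half-shell with a black circuit board, 110 x 50 x 18 mm (not one of the closed handsets)
- brush: bystander: cleaning brush lying on the bench
- cleaner_bottle: bystander: white cleaner bottle, 60 mm across, 150 mm high
- screw_bin: bystander: small open grey bin 70 x 100 x 40 mm
Things that resemble listed ones, but are neither listed nor needed, are in the scene too. Leave any red look-alike of the handset_large alone.

How it is judged:
By the outcome, as a careful person would: the job done as asked, in the order asked, and still so for the second after the job is handed in, with the robot touching nothing.
Of handset_large, handset_medium, handset_small only 2 to 3 are there at a start; the rules pass over those that are not, and their reading is None.
At some moment in a run one of handset_large, handset_medium, handset_small may be knocked a few centimetres aside while the robot is not near it.
Once in a run the grip may slacken for a moment while it holds something.
It also fails if it takes over 210 s, if anything falls off the work surface, if the arm or the gripper's body presses on something with over 40 N, if the wrist force passes 120 N, or if a joint passes its speed limit or range.

ROBOT

A 6-joint arm with a two-finger parallel gripper is mounted at the origin on the work surface. World frame = base frame: x ahead of the robot, y to its left, z up, the work surface at z = 0. Lengths are in m, angles in rad, forces in N, time in s.
With the tool pointing down it reaches from about 0.375 to 0.925 m from the base axis. Payload 5.7 kg.
Tool frame: the origin (TCP) lies midway between the tips of the shut fingers; the grasp point (between the pads) lies 19 mm behind it; z points along the fingers, y is the line along which they close (so a half turn about z gives the same grasp; the last joint's range is limited). The gripper opens to 88 mm and grips with 3 to 60 N. Pads are 20 mm wide; open, the fingers measure 115 mm over their backs; the gripper's body (75 mm by 178 mm) begins 61 mm behind the grasp point.
Start: joints at [1.199, 0.359, 1.51, -0, 1.272, -0.115], TCP at [0.152, 0.58, 0.223] pointing down, gripper open.
Joint ranges: [-2.97, 2.97], [-1.01, 2.36], [0.21, 2.38], [-0.96, 4.11], [0.2, 2.71], [-2.98, 2.98]. Speed limits (rad/s): [2.39, 2.39, 3.14, 3.14, 3.14, 3.14].

INTERFACE

Orientations are given as a unit quaternion [x, y, z, w].
In Python, from bench import move_ptp, servo_line, goto_joints, move_gripper, sleep, inverse_kinematics, capture, PlanningError, close_job, spot_in, silhouettes, current_clock, current_joint_pos, current_qvel, current_joint_torque, current_position, current_orientation, current_force, current_torque, current_finger_gap, current_grip_force gives the robot as it stands. Calls block until the motion is done:
- move_ptp(position, orientation): joint-space move of the TCP to a pose.
- servo_line(position, orientation=None, rate=0.15, contact_N=None): straight line of the TCP; orientation=None keeps the orientation; rate is the mean speed in m/s. With contact_N (N) it stops when the force on the tool has changed by that much, and returns True; else False.
- goto_joints(angles): joint-space move.
- move_gripper(opening): finger opening in m; the grip force is fixed at half the most; returns when the fingers have stopped.
- sleep(seconds).
- inverse_kinematics(position, orientation): joint angles nearest the present ones, or None.
- capture(name): name is "scene" or "top" or "wrist"; returns a dict with "image" (480x640x3 uint8, blue, green, red), "range_z" (480x640 float32, m along the optical axis (not along the pixel's ray), 0 where there is no reading), "intrinsics" (3x3 intrinsics, pixels), "R" (3x3) and "t" (3): a world point X has camera coordinates R X + t. Camera axes: x right, y down, z forward; pixel columns grow to the right and rows downward; lengths in m; the calibration is good to about 2 mm. The wrist camera is an equidistant fisheye: a pixel r from the principal point sees the ray r / f radians off the axis. A picture is of the moment at which its call begins.
A pose or a line that the arm cannot do raises PlanningError and nothing moves.
- close_job(): hands the job in; it is judged then, once.
Trained networks look in the newest picture that a camera, given by its name, has taken for a name from the list of things; names that differ only in an ending like _2 or _b are one class to them, and where a whole thing is asked for, a point or a joint stands for the part that bears it (a point fixed in the world has none). Each returns a list of dicts, best first, with "conf" (0 to 1); they miss things now and then, are a little off and sometimes report something else, mostly with a low value. They report only what shows in the picture. A call takes as long as a camera call. They do not tell look-alikes from the thing itself.
- spot_in(camera, query): "xy" ([column, row] in pixels, amid what is visible of it).
- silhouettes(camera, query): "region" (480x640 bool, what is visible of it) and "xy" ([column, row] in pixels, amid what is visible of it).
Readings, each from a call of its own:
- current_clock(): time.
- current_joint_pos(): joint angles.
- current_qvel(): joint speeds.
- current_joint_torque(): joint torques, N m.
- current_position(): TCP position.
- current_orientation(): TCP orientation.
- current_force(): force on the tool from outside, world axes, zero at the start.
- current_torque(): the same for the moment, N m.
- current_finger_gap(): finger opening in m.
- current_grip_force(): force on a finger pad.
Only numpy, scipy, OpenCV 4.12 (cv2) and the standard library are available. Lean on these libraries where they do the work, as an engineer would, in place of code of your own. Each camera call takes 0.05 s, during which the arm holds its last target. There are 200 camera calls.

## Working session

There is one attempt and no reset: what is moved stays moved. The work goes in short steps, each a Python script; the robot and the scene stay as the last script left them, time stands still between calls to the robot, and variables do not carry over. Pictures are saved under pics/ and viewed, at most 14 in all, crops included, and the job is handed in when it is done.

```bash
ls; mkdir -p pics
cat > h.py <<'E'
import numpy as np, cv2
from bench import *
def pts(c, mask):
    K,R,t=np.array(c["intrinsics"]),np.array(c["R"]),np.array(c["t"])
    z=c["range_z"]; v,u=np.nonzero(mask&(z>0)); d=z[v,u]
    P=np.stack([(u-K[0,2])/K[0,0]*d,(v-K[1,2])/K[1,1]*d,d],1)
    return (P-t)@R
def proj(c,X):
    q=np.array(c["R"])@np.array(X)+np.array(c["t"]); q=np.array(c["intrinsics"])@q; return q[:2]/q[2]
E
python3 - <<'E'
from h import *
for n in ("scene","top"):
    c=capture(n); cv2.imwrite(f"pics/{n}0.png",c["image"]); 
    for q in ("handset_large","handset_medium","handset_small","cardboard_sheet","rubber_pad","caliper","anvil","jaw","treadle_base","pedal_pad","jaw_tab"):
        for s in silhouettes(n,q)[:3]:
            P=pts(c,s["region"])
            if len(P)<5: continue
            r=cv2.minAreaRect(P[:,:2].astype(np.float32)*1000)
            print(n,q,round(s["conf"],2),np.round(s["xy"]),np.round(np.median(P,0),3),np.round(r[0]),np.round(r[1]),round(r[2],1),"z95",round(np.percentile(P[:,2],95),3))
print(current_clock())
E
```

```text
pics
scene handset_large 0.88 [187. 266.] [ 0.241 -0.374  0.028] [ 232. -366.] [ 56. 131.] 45.8 z95 0.033
scene handset_large 0.88 [227. 385.] [ 0.521 -0.576  0.029] [ 514. -569.] [131.  66.] 1.2 z95 0.034
scene handset_large 0.74 [294. 277.] [ 0.496 -0.275  0.032] [ 492. -263.] [ 68. 130.] 76.8 z95 0.037
scene handset_small 0.63 [238. 302.] [ 0.419 -0.396  0.028] [ 413. -392.] [86. 44.] 2.2 z95 0.033
scene cardboard_sheet 0.68 [280. 302.] [ 0.503 -0.34   0.002] [ 484. -321.] [283. 287.] 3.3 z95 0.006
scene rubber_pad 0.95 [388. 148.] [0.484 0.304 0.002] [477. 316.] [285. 293.] 3.3 z95 0.006
scene rubber_pad 0.44 [459. 170.] [0.715 0.311 0.015] [713. 341.] [ 42. 202.] 4.5 z95 0.02
scene caliper 0.79 [349. 218.] [ 0.524 -0.037  0.012] [513. -12.] [274. 160.] 78.9 z95 0.052
scene anvil 0.85 [322. 236.] [ 0.493 -0.129  0.039] [ 494. -126.] [ 38. 106.] 66.2 z95 0.045
scene jaw 0.97 [347. 216.] [ 0.526 -0.036  0.046] [530. -23.] [ 59. 124.] 75.9 z95 0.081
scene jaw 0.49 [346. 221.] [ 0.523 -0.037  0.012] [511. -17.] [265. 161.] 78.1 z95 0.052
scene jaw 0.41 [435. 193.] [0.682 0.165 0.019]
[... 1204 characters left out ...]
271. 244.] [ 0.511 -0.017  0.013] [514. -20.] [254. 159.] 78.9 z95 0.051
top caliper 0.37 [264. 169.] [0.72  0.018 0.043] [725.  18.] [ 85. 147.] 85.7 z95 0.056
top anvil 0.56 [312. 248.] [ 0.493 -0.124  0.043] [ 493. -123.] [ 21. 106.] 78.8 z95 0.047
top anvil 0.24 [266. 175.] [0.708 0.016 0.032] [739.  18.] [107. 211.] 85.2 z95 0.055
top jaw 0.74 [279. 231.] [ 0.54  -0.031  0.049] [525. -24.] [ 55. 122.] 78.5 z95 0.086
top treadle_base 0.6 [265. 174.] [0.709 0.017 0.033] [749.  19.] [106. 229.] 86.4 z95 0.055
top pedal_pad 0.71 [265. 172.] [0.719 0.018 0.043] [724.  24.] [ 96. 143.] 85.2 z95 0.056
top jaw_tab 0.91 [276. 232.] [ 0.541 -0.032  0.049] [529. -33.] [131.  57.] 0.7 z95 0.086
1.2
```

View pics/top0.png

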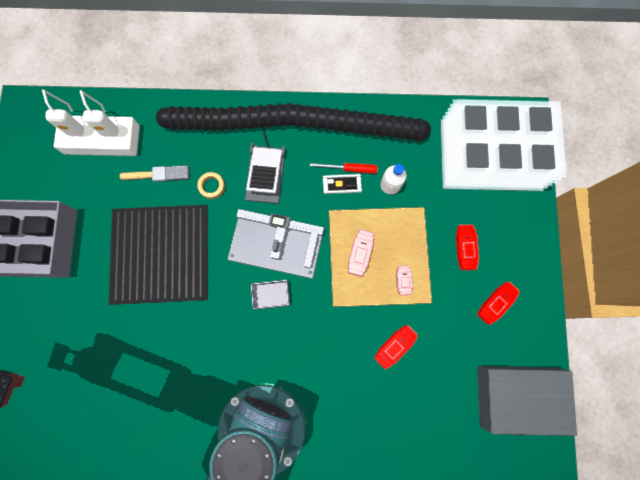

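View pics/scene0.png

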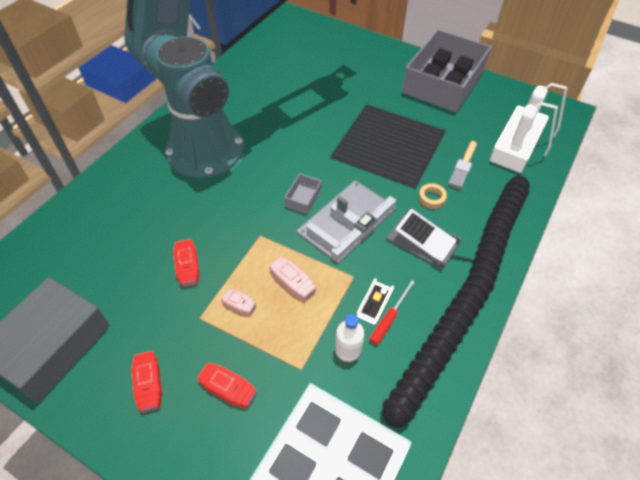

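The top picture shows two rose handsets on the sheet, the large one at about (361,252) and the small one at (405,280). The three red look-alikes are off the sheet. The caliper is around (275,243) with its jaw partly closed, the treadle is at (265,172), and the pad is on the left at (158,253). There is no medium handset. Next I'll look at the caliper and sheet with the wrist camera.

```bash
cat >> h.py <<'E'
from scipy.spatial.transform import Rotation as Ro
def wpts(c, mask):
    K,R,t=np.array(c["intrinsics"]),np.array(c["R"]),np.array(c["t"])
    z=c["range_z"]; v,u=np.nonzero(mask&(z>0)); d=z[v,u]
    x=(u-K[0,2])/K[0,0]; y=(v-K[1,2])/K[1,1]; r=np.hypot(x,y)+1e-9; k=np.tan(r)/r
    P=np.stack([x*k*d,y*k*d,d],1); ok=r<1.3
    return ((P-t)@R)[ok]
def dq(a):  # tool down, tool x at world angle a (rad)
    return (Ro.from_euler('z',a)*Ro.from_euler('x',np.pi)).as_quat()
def best(p,angs):
    s=[]
    for a in angs:
        q=inverse_kinematics(list(p),list(dq(a)))
        if q is not None: s.append((np.abs(np.array(q)-current_joint_pos()).max(),a))
    return min(s)[1]
def wrap2(a): return [a-np.pi,a,a+np.pi]
def report(n,c,qs,f=None):
    f=f or (wpts if n=="wrist" else pts)
    for q in qs:
        for s in silhouettes(n,q)[:3]:
            P=f(c,s["region"])
            if len(P)<5: continue
            zt=np.percentile(P[:,2],95); T=P[P[:,2]>zt-.012]
            r=cv2.minAreaRect(T[:,:2].astype(np.float32)*1000)
            print(n,q,round(s["conf"],2),np.round(s["xy"]),"TOP",np.round(r[0]),np.round(r[1]),round(r[2],1),"z95",round(zt,3))
E
python3 - <<'E'
from h import *
a=best((.5,-.1,.4),[-.2,np.pi/2-.2,-np.pi/2-.2]); print(a)
move_ptp([.5,-.1,.4],dq(a))
c=capture("wrist"); cv2.imwrite("pics/w1.png",c["image"]); np.savez("w1.npz",**{k:np.array(v) for k,v in c.items()})
print(np.round(-np.array(c["R"]).T@c["t"],3),c["intrinsics"])
report("wrist",c,("handset_large","handset_small","caliper","anvil","jaw","jaw_tab","pedal_pad","treadle_base","cardboard_sheet"))
print(current_clock(),np.round(current_joint_pos(),2))
E
```

```text
1.3707963267948966
[ 0.514 -0.032  0.562] [[371.64829954   0.         324.98873233]
 [  0.         371.64829954 236.76209533]
 [  0.           0.           1.        ]]
wrist handset_large 0.6 [339. 293.] TOP [ 490. -265.] [ 55. 130.] 75.7 z95 0.038
wrist handset_large 0.6 [222. 376.] TOP [ 370. -251.] [416.  67.] 49.1 z95 0.034
wrist handset_large 0.16 [477. 307.] TOP [ 638. -222.] [  8. 295.] 35.0 z95 0.098
wrist handset_small 0.66 [301. 374.] TOP [ 456. -249.] [350.  43.] 69.0 z95 0.034
wrist handset_small 0.6 [457.  85.] TOP [690.  22.] [84. 74.] 86.0 z95 0.056
wrist handset_small 0.2 [404.   7.] TOP [677. 152.] [24. 70.] 82.4 z95 0.025
wrist caliper 0.71 [232.  13.] TOP [450. 180.] [ 79. 246.] 74.1 z95 0.005
wrist caliper 0.68 [351. 140.] TOP [495. -25.] [12. 28.] 78.1 z95 0.087
wrist anvil 0.59 [321. 128.] TOP [527. -27.] [226. 122.] 75.4 z95 0.052
wrist jaw 0.87 [348. 137.] TOP [495. -25.] [12. 28.] 78.1 z95 0.087
wrist jaw_tab 0.85 [348. 136.] TOP [495. -25.] [12. 28.] 78.1 z95 0.087
wrist pedal_pad 0.59 [458.  86.] TOP [690.  22.] [84. 74.] 86.1 z95 0.056
wrist pedal_pad 0.37 [404.   5.] TOP [677. 152.] [24. 70.] 82.4 z95 0.025
wrist treadle_base 0.6 [452.  91.] TOP [692.  22.] [85. 76.] 85.7 z95 0.055
wrist treadle_base 0.54 [350. 140.] TOP [495. -25.] [12. 28.] 78.1 z95 0.087
wrist cardboard_sheet 0.94 [341. 274.] TOP [ 480. -268.] [284. 396.] 3.0 z95 0.005
wrist cardboard_sheet 0.49 [353. 141.] TOP [495. -25.] [12. 28.] 78.1 z95 0.087
4.4667 [-0.33  0.11  1.42  0.    1.62 -0.13]
```

View pics/w1.png

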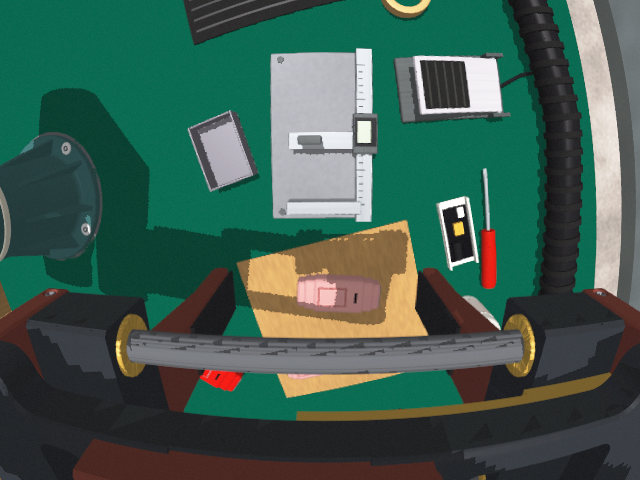

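The wrist picture shows the caliper upright around (320,135), with the tab at about (310,140) and the anvil at the bottom around (322,208). The large handset is at (340,293) and the treadle at (450,88). Now I'll fit the caliper and treadle poses from the depth data.

Run:
```python
from h import *
c=dict(np.load("w1.npz"))
P=wpts(c,np.ones((480,640),bool))
o=np.array([.514,-.02]); 
def box(Q): r=cv2.minAreaRect(Q[:,:2].astype(np.float32)*1000); return np.round(r[0],1),np.round(r[1],1),round(r[2],1)
near=P[(np.abs(P[:,0]-.514)<.13)&(np.abs(P[:,1]+.02)<.15)]
base=near[(near[:,2]>.008)&(near[:,2]<.05)&(near[:,0]>.42)]
from collections import Counter
# connected filter: use caliper frame w/ yaw guess
for yaw in np.radians([-11.0,-11.5,-12]):
    ex=np.array([np.cos(yaw),np.sin(yaw)]);ey=np.array([-ex[1],ex[0]])
    L=(near[:,:2]-o)@np.stack([ex,ey],1)*1000
    m=(np.abs(L[:,0])<90)&(np.abs(L[:,1])<140)
    z=near[:,2]
    b=L[m&(z>.009)&(z<.016)]; print(np.degrees(yaw),"bed x",np.percentile(b[:,0],[.3,99.7]),"y",np.percentile(b[:,1],[.3,99.7]))
    j=L[m&(z>.0415)&(z<.048)&(L[:,0]<30)]
    print(" tops y hist",[(k*2,v) for k,v in sorted(Counter((j[:,1]//2).astype(int)).items()) if v>8])
    for n_,q in (("anv",j[j[:,1]<-60]),("jaw",j[j[:,1]>-60])): print(n_,box(q),"x",np.percentile(q[:,0],[1,99]),"y",np.percentile(q[:,1],[1,99]))
    t=L[m&(z>.08)]; print(" tab x",np.percentile(t[:,0],[2,98]),"y",np.percentile(t[:,1],[2,98]))
b=near[(near[:,2]>.009)&(near[:,2]<.016)]; print("bedbox",box(b[np.linalg.norm(b[:,:2]-o,axis=1)<.16]))
# treadle: plate fit
q=P[(np.abs(P[:,0]-.72)<.1)&(np.abs(P[:,1]-.02)<.07)&(P[:,2]>.016)&(P[:,2]<.07)]
print("pedal",box(q)); f=q[q[:,2]>.045]; print(box(f),q[:,2].max())
```

```text
-11.0 bed x [-77.32948877  71.12061611] y [-124.67866741  122.60183857]
 tops y hist [(np.int64(-114), 96), (np.int64(-112), 72), (np.int64(-110), 75), (np.int64(-108), 92), (np.int64(-106), 61), (np.int64(-104), 94), (np.int64(-102), 78), (np.int64(-100), 66), (np.int64(-98), 97), (np.int64(-96), 36), (np.int64(-22), 58), (np.int64(-20), 63), (np.int64(-18), 96), (np.int64(-16), 49), (np.int64(-14), 57), (np.int64(-12), 42), (np.int64(-10), 51), (np.int64(-8), 42), (np.int64(-6), 38), (np.int64(-4), 57), (np.int64(-2), 64), (np.int64(0), 94), (np.int64(2), 18)]
anv (array([ -11427.9, -104457.4]), array([19101.2, 81223.3]), 89.6) x [-51.70382119  29.01741025] y [-113.95870312  -95.08575331]
jaw (array([-9058.7, -9821.1]), array([23830.9, 76125.2]), 89.3) x [-46.91254222  28.87417592] y [-21.2742336    2.30755339]
 tab x [-70.80215243  73.01051604] y [-88.98225051 -47.21627012]
-11.5 bed x [-77.0470935   71.46248944] y [-124.71736753  122.44333732]
 tops y hist [(np.int64(-114), 108), (np.int64(-112), 62), (np.int64(-110), 78), (np.int64(-108), 90), (np.int64(-106), 59), (np.int64(-10
[... 1099 characters left out ...]
-16), 38), (np.int64(-14), 53), (np.int64(-12), 46), (np.int64(-10), 42), (np.int64(-8), 56), (np.int64(-6), 33), (np.int64(-4), 65), (np.int64(-2), 56), (np.int64(0), 103), (np.int64(2), 9)]
anv (array([ -10348.8, -104648.8]), array([79731.7, 19101.2]), 0.6) x [-49.89764564  29.42574879] y [-114.08722056  -94.95860173]
jaw (array([-8886. , -9977.7]), array([76125.2, 23830.9]), 0.3) x [-46.74777287  29.03986062] y [-22.02710238   2.02106476]
 tab x [-69.86118571  74.26980668] y [-88.98087443 -46.91926632]
bedbox (array([511.8, -20.4]), array([248.7, 259.8]), 78.3)
pedal (array([729.2,  19. ]), array([101.4, 151.8]), 85.7)
(array([689.2,  22.2]), array([85. , 71.6]), 85.7) 0.05835348845040729
```

```bash
cat >> h.py <<'E'
YAW=np.radians(-11.6); EX=np.array([np.cos(YAW),np.sin(YAW)]); EY=np.array([-EX[1],EX[0]])
O=np.array([.514,-.020])+EX*(-.0172)   # caliper x=0 ; local y: anvil face -.095, open jaw face +.055
ANV=-.095
def cal(x,y): return O+EX*x+EY*y
def P3(xy,z): return [float(xy[0]),float(xy[1]),float(z)]
def up(z=.22,rate=.3):
    p=current_position(); servo_line([p[0],p[1],z],rate=rate)
def slide_jaw(face_from,face_to,N,rate=.06,z=.056):
    "grip tab with jaw face at local y face_from, move to face_to or contact; returns (contact, face y)"
    p=cal(0,face_from+.013); a=best(P3(p,.2),[YAW,YAW+np.pi,YAW-np.pi])
    move_gripper(.06); move_ptp(P3(p,.2),dq(a)); servo_line(P3(p,z),dq(a),rate=.15)
    move_gripper(0); print("tab gap",round(current_finger_gap(),4),"grip",round(current_grip_force(),1))
    f0=np.array(current_force())
    hit=servo_line(P3(cal(0,face_to+.013),z),dq(a),rate=rate,contact_N=N)
    y=(np.array(current_position())[:2]-O)@EY-.013
    print("hit",hit,"face",round(y,4),"gap",round(y-ANV,4),"dF",np.round(np.array(current_force())-f0,1))
    return hit,y
E
python3 - <<'E'
from h import *
slide_jaw(-.0217,.060,10)
move_gripper(.06); up()
print(current_clock())
# look at handsets from near
a=best((.45,-.36,.38),[0,np.pi/2,-np.pi/2,np.pi]); move_ptp([.45,-.36,.38],dq(a))
c=capture("wrist"); report("wrist",c,("handset_large","handset_small")); cv2.imwrite("pics/w2.png",c["image"])
c=capture("top"); report("top",c,("handset_large","handset_small","jaw_tab"))
print(current_clock(),a)
E
```

```text
tab gap 0.0119 grip 30.0
hit True face 0.0545 gap 0.1495 dF [-2.  -2.9  4.9]
11.025
wrist handset_large 0.93 [282. 382.] TOP [ 372. -671.] [52. 85.] 50.7 z95 0.034
wrist handset_large 0.87 [361. 320.] TOP [ 505. -565.] [114.  46.] 1.1 z95 0.035
wrist handset_large 0.78 [175. 198.] TOP [ 230. -363.] [ 55. 131.] 45.9 z95 0.034
wrist handset_small 0.85 [301. 210.] TOP [ 413. -389.] [82. 43.] 3.1 z95 0.034
top handset_large 0.78 [393. 356.] TOP [ 250. -237.] [ 6. 46.] 30.3 z95 0.297
top handset_large 0.77 [359. 240.] TOP [ 448. -251.] [ 61. 213.] 69.2 z95 0.039
top handset_large 0.55 [498. 303.] TOP [ 353. -654.] [ 57. 130.] 48.4 z95 0.036
top handset_small 0.78 [407. 282.] TOP [ 411. -389.] [80. 44.] 3.0 z95 0.035
top handset_small 0.72 [265. 168.] TOP [692.  20.] [79. 80.] 84.7 z95 0.056
top jaw_tab 0.9 [253. 226.] TOP [508.  49.] [12. 28.] 78.7 z95 0.085
13.0 1.5707963267948966
```

View pics/w2.png

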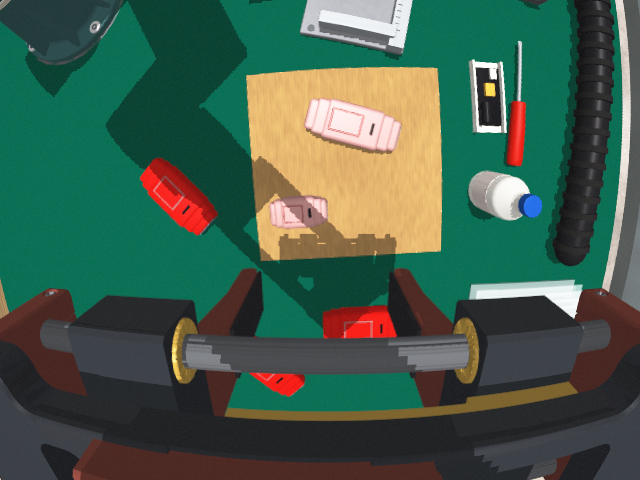

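The wrist picture shows the large handset at (352,125) and the small one at (299,211), both on the sheet. The caliper anvil is at the top, around (360,30), and the jaw is now open. I'll fetch the large handset.

```bash
cat >> h.py <<'E'
def blobs(n,lo,hi,zlo,zhi,amin=8e-4):
    "top-face rects of things with z in range inside world xy box: (cx,cy,long,short,angle rad,ztop)"
    c=capture(n); f=wpts if n=="wrist" else pts
    z=c["range_z"]; P=f(c,np.ones(z.shape,bool))
    K,R,t=np.array(c["intrinsics"]),np.array(c["R"]),np.array(c["t"])
    m=(P[:,2]>zlo)&(P[:,2]<zhi)&(P[:,0]>lo[0])&(P[:,0]<hi[0])&(P[:,1]>lo[1])&(P[:,1]<hi[1])
    Q=P[m]; g=np.zeros((700,700),np.uint8); o=np.array(lo); ij=((Q[:,:2]-o)*1000).astype(int)
    g[ij[:,0].clip(0,699),ij[:,1].clip(0,699)]=1
    k,l=cv2.connectedComponents(cv2.dilate(g,np.ones((7,7),np.uint8))); lab=l[ij[:,0].clip(0,699),ij[:,1].clip(0,699)]
    out=[]
    for i in range(1,k):
        T=Q[lab==i]
        if len(T)<30: continue
        (cx,cy),(w,h),an=cv2.minAreaRect((T[:,:2]*1000).astype(np.float32)); 
        if w<h: w,h,an=h,w,an+90
        if w*h<amin*1e6: continue
        out.append((cx/1000,cy/1000,w/1000,h/1000,np.radians(an),float(np.percentile(T[:,2],95))))
    for b in out: print(n,"blob",np.round(b[:4],3),round(np.degrees(b[4])%180,1),round(b[5],3))
    return out
SHEET=((.33,-.48),(.64,-.165))
def sheet(n="wrist"): return blobs(n,*SHEET,.02,.05)
def grab(b,zc=.010,op=.08,hi=.14):
    a=best((b[0],b[1],hi),wrap2(b[4])); move_gripper(op)
    move_ptp(P3(b,hi),dq(a)); servo_line(P3(b,zc),dq(a),rate=.15); move_gripper(0)
    g=current_finger_gap(); print("grab gap",round(g,4),"F",round(current_grip_force(),1)); return a
def lift(z=.11):
    p=current_position(); servo_line([p[0],p[1],z],rate=.12); print("lift gap",round(current_finger_gap(),4),"F",round(current_grip_force(),1))
E
python3 - <<'E'
from h import *
bs=sheet(); b=max(bs,key=lambda b:b[2]); assert .12<b[2]<.14
grab(b); lift()
p=cal(0,ANV+.065+.008); A=YAW+np.pi/2; a=best(P3(p,.11),wrap2(A))
servo_line(P3(p,.11),dq(a),rate=.2)
print("gap",round(current_finger_gap(),4),round(current_grip_force(),1),current_clock())
h=servo_line(P3(p,.0195),dq(a),rate=.08,contact_N=8); print(h,np.round(current_position(),4),round(current_finger_gap(),4))
E
```

```text
wrist blob [ 0.413 -0.389  0.082  0.044] 2.7 0.034
wrist blob [ 0.489 -0.265  0.131  0.057] 166.8 0.038
grab gap 0.0563 F 29.9
lift gap 0.0558 F 29.9
gap 0.0557 29.9 18.9
False [ 0.4931 -0.0382  0.0199] 0.0558
```

```bash
cat >> h.py <<'E'
def bed(n="wrist"):
    "handset on bed, in caliper local coordinates"
    r=[]
    for b in blobs(n,(.40,-.15),(.60,.10),.036,.050):
        l=(np.array(b[:2])-O); print("  local",round(l@EX,4),round(l@EY,4),"rel ang",round((np.degrees(b[4]-YAW)%180)-90,1)); r.append(b)
    return r
E
python3 - <<'E'
from h import *
move_gripper(.075); up(.3)
p=cal(-.02,-.10); a=best(P3(p,.3),wrap2(YAW+np.pi/2)); 
bed(); c=capture("wrist"); cv2.imwrite("pics/w3.png",c["image"]); print(current_clock())
E
```

```text
wrist blob [ 0.526 -0.02   0.248  0.122] 77.1 0.046
wrist blob [ 0.494 -0.038  0.129  0.055] 77.9 0.046
  local 0.0289 0.0022 rel ang -1.3
  local 0.0014 -0.0213 rel ang -0.5
21.8833
```

View pics/w3.png

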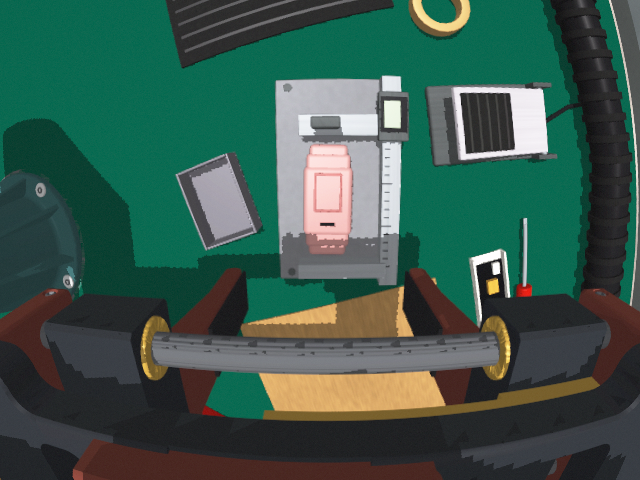

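The picture shows the large handset lying square on the bed, with its button up, at (328,198) between the jaws. Now I'll close the jaw.

Run:
```python
from h import *
slide_jaw(.0545,.020,15,rate=.03)
for i in range(2): sleep(.15); print(np.round(current_force(),1), round((np.array(current_position())[:2]-O)@EY-.013-ANV,4))
move_gripper(.04); up(.2); print(current_clock())
bed()
c=capture("wrist"); report("wrist",c,("jaw_tab","pedal_pad"))
```

```text
tab gap 0.0116 grip 30.0
hit True face 0.0345 gap 0.1295 dF [1.5 2.9 2. ]
[-0.2  0.2  5. ] 0.1296
[ 0.2 -0.4  4.9] 0.1296
27.8167
wrist blob [ 0.522 -0.038  0.211  0.122] 77.2 0.046
  local 0.0283 -0.016 rel ang -1.2
wrist jaw_tab 0.66 [328. 276.] TOP [505.  30.] [12. 30.] 78.3 z95 0.087
wrist pedal_pad 0.78 [350. 396.] TOP [604.  16.] [237.  81.] 2.2 z95 0.056
wrist pedal_pad 0.63 [545. 134.] TOP [476. 319.] [284. 287.] 3.9 z95 0.005
wrist pedal_pad 0.58 [325. 276.] TOP [505.  30.] [12. 30.] 78.3 z95 0.087
```

The contact was felt at a gap of 130 mm, but the force relaxed once the arm stopped. I'll take the tab again and squeeze in small steps to a sustained force.

```bash
cat >> h.py <<'E'
def squeeze(face,N=15,z=.056):
    p=cal(0,face+.013); a=best(P3(p,.2),[YAW,YAW+np.pi,YAW-np.pi])
    move_gripper(.04); move_ptp(P3(p,.2),dq(a)); servo_line(P3(p,z),dq(a),rate=.15)
    f00=np.array(current_force()); move_gripper(0); f0=np.array(current_force())
    for i in range(1,25):
        servo_line(P3(cal(0,face+.013-.0005*i),z),dq(a),rate=.02); sleep(.1)
        f=np.array(current_force())-f00; fy=f[:2]@EY
        print(i,round(fy,1),round((np.array(current_position())[:2]-O)@EY-.013-ANV,4),round(current_finger_gap(),4))
        if fy>N: break
    move_gripper(.04); up(.2)
E
python3 - <<'E'
from h import *
squeeze(.0345); print(current_clock())
E
```

```text
1 3.6 0.1295 0.0121
2 6.1 0.1295 0.0119
3 8.0 0.1295 0.0119
4 10.6 0.1295 0.0123
5 14.4 0.1295 0.012
6 15.9 0.1295 0.0121
33.5083
```

Both jaws now press at a sustained 16 N. Next is the pedal.

```bash
cat >> h.py <<'E'
def pedal():
    p=(.6765,.0231); y=np.radians(-4.3); a=best((*p,.15),[y,y+np.pi/2,y-np.pi/2,y+np.pi])
    move_gripper(0); move_ptp(P3(p,.15),dq(a)); servo_line(P3(p,.062),dq(a),rate=.15)
    f0=np.array(current_force()); 
    h=servo_line(P3(p,.030),dq(a),rate=.05,contact_N=25)
    for z in np.arange(.029,.012,-.0015):
        if h: break
        servo_line(P3(p,z),dq(a),rate=.05); sleep(.05)
        f=(np.array(current_force())-f0)[2]; print("pedal",round(current_position()[2],4),round(f,1))
        if f>20: break
    sleep(.3); print("hit",h,np.round(current_position(),4),np.round(np.array(current_force())-f0,1))
    servo_line(P3(p,.15),dq(a),rate=.12)
E
python3 - <<'E'
from h import *
b=blobs("wrist",(.40,-.15),(.60,.10),.036,.050)
pedal(); print(current_clock())
c=capture("wrist"); cv2.imwrite("pics/w4.png",c["image"])
b=blobs("wrist",(.63,-.03),(.8,.08),.042,.065)
E
```

```text
wrist blob [ 0.52  -0.04   0.205  0.118] 77.2 0.046
pedal 0.0284 6.4
pedal 0.027 6.8
pedal 0.0262 11.6
pedal 0.0258 18.8
pedal 0.0255 27.5
hit False [0.6753 0.0232 0.0255] [-12.   -0.4  27. ]
39.575
wrist blob [0.692 0.022 0.085 0.077] 85.7 0.056
```

View pics/w4.png

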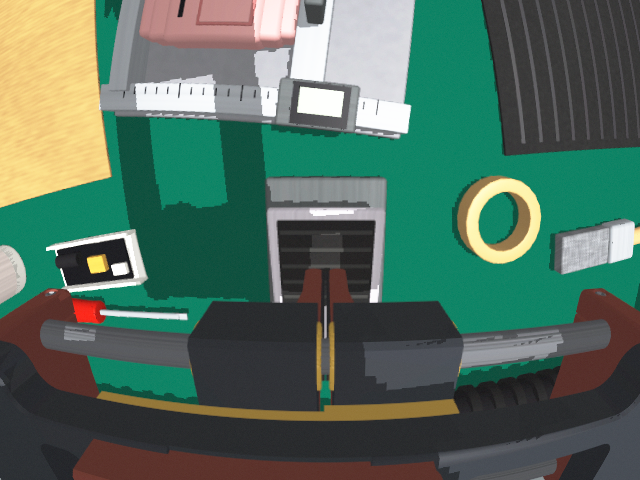

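The pedal went to its stop (25.5 mm, 27 N) and is up again. The picture shows the handset at the top, around (220,20), still clamped between the jaws. I'll open the jaw and move the handset to the pad.

```bash
cat >> h.py <<'E'
def place(xy,ang,z=.0115):
    a=best(P3(xy,.11),wrap2(ang)); servo_line(P3(current_position(),.12),rate=.15)
    servo_line(P3(xy,.12),dq(a),rate=.2); print("carry gap",round(current_finger_gap(),4),round(current_grip_force(),1))
    h=servo_line(P3(xy,z),dq(a),rate=.1,contact_N=8); print("placed",h,np.round(current_position(),4)); move_gripper(.075); up(.3)
def from_bed(L):
    c=[b for b in bed() if abs(b[2]-L)<.012]; assert c,"not seen"; return c[0]
E
python3 - <<'E'
from h import *
slide_jaw(.0345,.060,10); move_gripper(.05); up(.25)
p=cal(0,-.03); a=best(P3(p,.3),wrap2(YAW+np.pi/2)); move_ptp(P3(p,.3),dq(a))
b=from_bed(.13); grab(b,zc=.0195,op=.075); 
place((.478,.372),np.radians(3)); print(current_clock())
blobs("wrist",(.33,.17),(.62,.47),.02,.05)
E
```

```text
tab gap 0.012 grip 30.0
hit True face 0.0545 gap 0.1495 dF [-0.3 -4.5  4.6]
wrist blob [ 0.525 -0.02   0.248  0.122] 77.3 0.046
  local 0.0283 0.0019 rel ang -1.1Traceback (most recent call last):
  File "<stdin>", line 4, in <module>
  File "h.py", line 112, in from_bed
    c=[b for b in bed() if abs(b[2]-L)<.012]; assert c,"not seen"; return c[0]
                                                     ^
AssertionError: not seen
```

```bash
cat >> h.py <<'E'
def from_bed(L):
    c=capture("wrist"); P=wpts(c,np.ones((480,640),bool)); l=(P[:,:2]-O)@np.stack([EX,EY],1)
    m=(P[:,2]>.035)&(P[:,2]<.05)&(np.abs(l[:,0])<.045)&(l[:,1]>ANV+.003)&(l[:,1]<.051)
    r=cv2.minAreaRect((l[m]*1000).astype(np.float32)); w,h=r[1]; an=r[2]
    if w<h: w,h,an=h,w,an+90
    print("bed local",np.round(r[0],1),round(w),round(h),round(an%180,1)); assert abs(w-L*1000)<9
    y=l[m][:,1].max()-L/2 if abs(an%180-90)<4 else r[0][1]/1000
    return (*cal(r[0][0]/1000,y),w,h,np.radians(an)+YAW)
E
python3 - <<'E'
from h import *
b=from_bed(.13); print(np.round(b[:2],4)); grab(b,zc=.0195,op=.075); 
place((.478,.372),np.radians(3)); print(current_clock())
blobs("wrist",(.33,.17),(.62,.47),.02,.05)
E
```

```text
bed local [  2.5 -29.4] 125 55 90.6
[ 0.4932 -0.0484]
grab gap 0.0559 F 30.0
carry gap 0.056 30.0
placed True [0.477  0.3713 0.012 ]
55.025
wrist blob [0.476 0.37  0.129 0.056] 2.7 0.038
```

The large handset is on the pad. Now the small one.

Run:
```python
from h import *
a=best((.45,-.36,.38),[0,np.pi/2,-np.pi/2,np.pi]); move_ptp([.45,-.36,.38],dq(a))
bs=sheet(); b=bs[0]; assert len(bs)==1 and abs(b[2]-.082)<.01
grab(b,op=.07,zc=.009); lift()
p=cal(0,ANV+.041+.010); a=best(P3(p,.11),wrap2(YAW+np.pi/2))
servo_line(P3(p,.11),dq(a),rate=.2)
print("gap",round(current_finger_gap(),4),round(current_grip_force(),1))
h=servo_line(P3(p,.0185),dq(a),rate=.08,contact_N=8); print(h,np.round(current_position(),4),round(current_finger_gap(),4))
move_gripper(.07); up(.3); 
from_bed(.082); c=capture("wrist"); cv2.imwrite("pics/w5.png",c["image"]); print(current_clock())
```

```text
wrist blob [ 0.413 -0.389  0.082  0.044] 3.5 0.034
grab gap 0.0441 F 30.0
lift gap 0.044 F 30.0
gap 0.0438 30.0
False [ 0.4887 -0.0598  0.0189] 0.0441
bed local [  2.1 -45.5] 78 43 89.5
66.8083
```

View pics/w5.png

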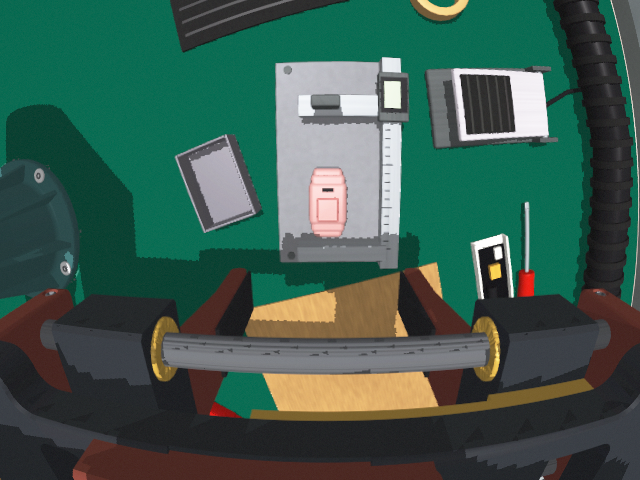

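The picture shows the small handset square on the bed at (328,200). I'll close the jaw, squeeze and record.

Run:
```python
from h import *
hit,y=slide_jaw(.0545,-.025,15,rate=.04); assert hit
move_gripper(.04); squeeze(y); print("face",y,current_clock())
c=capture("top"); P=pts(c,np.ones((480,640),bool)); l=(P[:,:2]-O)@np.stack([EX,EY],1)
c=capture("wrist"); cv2.imwrite("pics/w6.png",c["image"])
```

```text
tab gap 0.0117 grip 30.0
hit True face -0.0134 gap 0.0816 dF [1.7 2.6 3.5]
1 2.5 0.0815 0.0118
2 5.2 0.0815 0.0115
3 8.9 0.0815 0.0119
4 11.5 0.0815 0.0122
5 14.3 0.0815 0.0117
6 16.8 0.0814 0.0122
face -0.013441455544301255 78.375
```

View pics/w6.png

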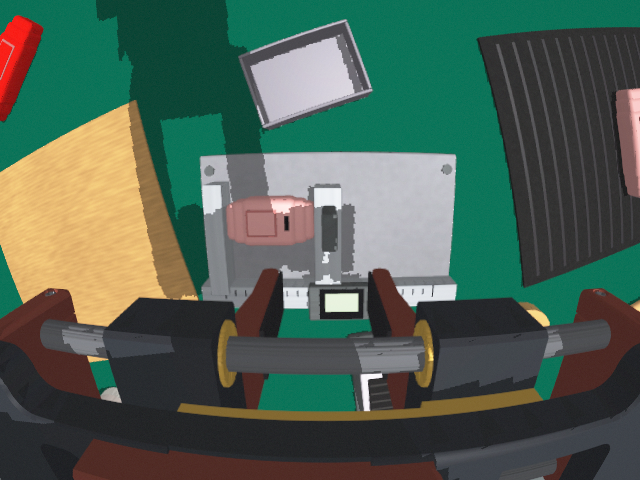

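The picture shows the small handset clamped between both jaws at (270,221). I'll press the pedal, open the jaw, and move it to the pad.

Run:
```python
from h import *
pedal()
c=capture("wrist"); cv2.imwrite("pics/w7.png",c["image"])
slide_jaw(-.0134,.060,10); move_gripper(.05); up(.25); print(current_clock())
p=cal(0,-.03); a=best(P3(p,.3),wrap2(YAW+np.pi/2)); move_ptp(P3(p,.3),dq(a))
b=from_bed(.082); grab(b,zc=.0185,op=.07)
blobs("top",(.33,.17),(.62,.47),.02,.05)
place((.476,.265),np.radians(3)); print(current_clock())
blobs("wrist",(.33,.17),(.62,.47),.02,.05)
```

```text
pedal 0.0284 6.9
pedal 0.027 7.4
pedal 0.0262 12.1
pedal 0.0258 19.6
pedal 0.0255 27.0
hit False [0.6754 0.0232 0.0255] [-11.8   1.   27.1]
tab gap 0.0116 grip 30.0
hit True face 0.0545 gap 0.1495 dF [-2.7 -0.6  4. ]
90.9083
bed local [  2.  -53.4] 76 43 90.5
grab gap 0.0435 F 30.0
carry gap 0.0434 30.0
placed True [0.4751 0.2646 0.0109]
100.6167
wrist blob [0.476 0.37  0.13  0.057] 2.8 0.038
wrist blob [0.473 0.264 0.083 0.044] 3.5 0.034
```

Run:
```python
from h import *
move_ptp([.42,.15,.40],dq(best((.42,.15,.40),[0,np.pi/2,-np.pi/2,np.pi])))
c=capture("top"); cv2.imwrite("pics/t8.png",c["image"])
report("top",c,("jaw_tab",)); b=blobs("top",(.33,-.48),(.62,-.165),.02,.05)
print(current_clock())
```

```text
top jaw_tab 0.75 [253. 225.] TOP [508.  48.] [12. 29.] 80.9 z95 0.084
101.5
```

View pics/t8.png

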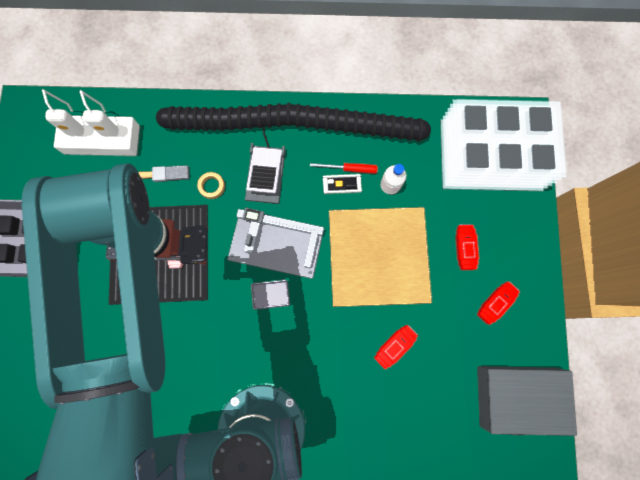

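The picture shows the sheet empty (378,256), the jaw fully open (250,225) and the other things where they were. The arm hides most of the pad, but the wrist view showed both handsets lying flat on it, side by side.

```bash
python3 -c "
from h import *
blobs('wrist',(.33,.17),(.62,.47),.02,.05)
print(close_job())"
```

```text
wrist blob [0.476 0.37  0.131 0.056] 2.4 0.038
wrist blob [0.473 0.264 0.084 0.044] 3.6 0.034
the job is handed in; nothing more can be done
None
```

I gauged and recorded the large handset, then the small one (no medium was there); both now lie flat, button up, side by side on the rubber pad, the jaw is fully open, and the job is handed in at about 102 s.

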